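# Set the length stop of the bamboo sawing jig to its notch

### The arm

A 6-joint arm with a two-finger parallel gripper is mounted at the origin on the work surface. World frame = base frame: x ahead of the robot, y to its left, z up, the work surface at z = 0. Lengths are in m, angles in rad, forces in N, time in s.
With the tool pointing down it reaches from about 0.4 to 0.825 m from the base axis. Payload 7 kg.
Tool frame: the origin (TCP) lies on the centre line of the jaws, within the pads' length; the fingertips stand 11 mm ahead of it and the grasp point (between the pads) lies 8 mm behind it; z points along the fingers, y is the line along which they close (so a half turn about z gives the same grasp; the last joint's range is limited). The gripper opens to 88 mm and grips with 3 to 60 N. Pads are 19 mm wide; open, the fingers measure 130 mm over their backs; the gripper's body (78 mm by 193 mm) begins 47 mm behind the grasp point.
Start: joints at [-0.812, 0.359, 0.012, 0, -1.224, -0.288], TCP at [0.306, -0.602, 0.238] pointing down, gripper open.
Joint ranges: [-3.07, 3.07], [-1.43, 2.12], [-1.02, 1.25], [-3.03, 1.67], [-3.05, -0], [-3.03, 3.03]. Speed limits (rad/s): [2.39, 2.39, 3.01, 3.14, 3.14, 3.14].

### API

Orientations are given as [roll, pitch, yaw] about the fixed x, y, z axes, in that order (R = Rz(yaw) Ry(pitch) Rx(roll)).
In Python, from rig import robot gives the robot as it stands.
- The arm moves only by the shell command python3 -m creep 'ROWS' [OPENING]. ROWS is JSON, one flat list of numbers, 4 for each row, row after row: the shift along the tool's x, y, z in mm, then the turn about the tool's z in degrees. A call has 1 to 5 rows; each row is the pose to reach, as a shift and turn from the pose commanded when the call began, along the tool's axes at that moment; what a row does not reach only later rows make up. A row lasts 1/8 s, in which the tool goes at most 62.5 mm and 10.7 degrees, less where a joint would pass 70% of its speed; a pose out of reach is approached as far as the arm can. A call with a gripper value outside its range is refused whole. OPENING is the opening, from 0 (shut) to 1 (fully open), set as the call begins (- or left out, the last holds). The fingers move at their own pace and stop on an object; the grip force is fixed at half the most. Time passes only in rows, so rows that repeat a pose let the fingers close. It gives the time, the measured TCP pose, the force, the opening and the grip force at its end, in the units of the state.
- robot.get_obs(): the state, without advancing time (a new reading comes with each control period).
- robot.get_image(name): name is "scene" or "top" or "wrist"; returns (picture, depth): 384x512x3 uint8, red, green, blue; 384x512 float32, m along the optical axis (not along the pixel's ray), 0 where there is no reading.
- robot.camera_model(name): a dict with "fx", "fy", "cx", "cy" (pixels), "R" (3x3) and "t" (3): a world point X has camera coordinates R X + t. Camera axes: x right, y down, z forward; pixel columns grow to the right and rows downward; lengths in m; the calibration is good to about 2 mm. A picture is of the moment at which its call begins: read the wrist's pose just before it. camera_model takes no time and is no camera call; for the wrist camera it gives the pose at the moment of the call.
- robot.sign_off(): hands the job in; it is judged then, once.
Trained networks look in the newest picture that a camera, given by its name, has taken for a name from the list of things; names that differ only in an ending like _2 or _b are one class to them, and where a whole thing is asked for, a point or a joint stands for the part that bears it (a point fixed in the world has none). Each returns a list of dicts, best first, with "score" (0 to 1); they miss things now and then, are a little off and sometimes report something else, mostly with a low value. They report only what shows in the picture. A call takes as long as a camera call.
- robot.trace(query, camera): "region" (384x512 bool, what is visible of it) and "xy" ([column, row] in pixels, amid what is visible of it).
The state is a dict: "time_s": time; "joint_positions": joint angles; "qd": joint speeds; "joint_efforts": joint torques, N m; "position": TCP position; "tcp_rot": TCP orientation; "force": force on the tool from outside, world axes, zero at the start; "ft_torque": the same for the moment, N m; "finger_gap": opening from 0.0 (shut) to 1.0 (fully open); "grip_force": force on a finger pad.
Only numpy, scipy, OpenCV 4.12 (cv2) and the standard library are available. Lean on these libraries where they do the work, as an engineer would, in place of code of your own. Each camera call takes 0.05 s, during which the arm holds its last target. There are 200 camera calls.

### The job

On the sawing jig, grip the black knob of the blue sliding stop and push the stop slowly along its rail, so that its arm drives the bamboo piece along the trough and under the saw-guide bridge, until you feel the stop's spring ball drop into the notch of the brass strip. Do not run past the notch: the bamboo has to stay up against the stop's arm. Leave everything else on the bench alone, and finish while still gripping the knob, holding the stop in the notch.

Things in the scene. Friction and masses are not known exactly. Their poses are not given: they have to be found in the camera images.
- jig: the sawing jig, fixed to the bench: plywood base 400 x 170 x 16 mm (x=-210 to +190, y=-80 to +90 mm in its frame). Its x axis is the direction in which the stop slides and the bamboo is fed; z is up; origin on the bench top. On it an aluminium rail along x at y=-35 mm and a cedar V trough along x at y=+45 mm.
- rail_strip (a point): fixed point on the rail's middle line at jig x=0, 30 mm up: the top of the brass strip that lies on the rail. The strip has one notch, a black slot 13 mm wide across it, seen from above; the strip is set differently each time, so the notch comes at a stop travel anywhere from 105 to 165 mm. It is not measured for you: find it by feel.
- bridge (a point): middle of the underside (68 mm up) of the steel saw-guide bridge over the trough, at jig x=104, y=45 mm; the bridge is 18 mm long along the feed, 80 mm wide, its top 86 mm up. The V trough's 45 degree faces meet 20 mm above the bench; their upper edges are 45 mm up, 25 mm to either side.
- stop (a joint): travel of the blue stop along the rail towards jig +x, in m: 0 to 0.19, starts at 0 to 0.02. The stop's middle is at jig x = -130 mm + travel, y=-35 mm. Carriage 60 x 50 mm, from 32 to 60 mm up; an arm on it reaches over the trough to y=+70 mm, 40 to 62 mm up. About 1.2 N of dry friction and 6 N per m/s of drag (up to 3 N in all with the ball and bamboo); nothing springs it back.
- knob (a point): the black upright knob on the stop, a cylinder 28 mm wide and 48 mm high; this point is the centre of its underside, on top of the carriage 60 mm above the bench; z up, x along the feed. Free space all round it above the carriage, apart from a small red pin (6 mm wide, top some 5 mm above the carriage) 18 mm away towards jig -y.
- ball (a joint): how far the stop's spring ball (20 mm wide, hidden under the stop's middle) has dropped, in m: 0 while it rides on the strip, about 0.0033 in the notch (the red pin sinks with it). It drops in without resistance and pulls the stop (some 5 N) to the notch's middle over the last 4 mm; then it takes about 10 N along the rail to push it out on either side.
- push_face (a point): point on the flat leading face of the stop's arm, 30 mm ahead of the stop's middle, where it meets the bamboo (jig y=+45 mm, 41 mm up); x axis in the feed direction
- bamboo: the bamboo piece, loose, about 70 g, a tube 30 mm wide and 150 mm long lying in the V trough ahead of the stop's arm, its axis 41 mm above the bench; origin at the centre of its tail end face (towards the stop), x axis along it to the other end. It starts 3 to 35 mm ahead of the arm, not yet under the bridge.
- bamboo_nose (a point): centre of the leading end face of the bamboo piece
- glue_jar: jar with a red cap, 52 mm wide, 70 mm high, standing beside the jig; origin under its middle; leave alone
- offcut: short upright bamboo offcut, 34 mm wide, 50 mm high, beside the jig; origin under its middle; leave alone
- wedge_block: cedar block 70 x 45 x 30 mm beside the jig; origin under its middle; leave alone
- mallet: wooden mallet lying on the bench; leave alone
- vblock: cedar block with a notch on top, 130 x 90 x 74 mm; origin under its middle; leave alone
- cup: empty bamboo cup, 72 mm wide, 100 mm high; origin under its middle; leave alone

How it is judged:
On the way, in this order (a step that is already met when the one before it is completed fails the run):
1. the bamboo's nose has come through under the bridge while the knob is in the fingers (x of bamboo_nose in the frame of jig above 0.114 m and contact force between the fingers and stop_c2 above 0.5 N), for 0.1 s.
2. the ball has dropped into the notch with the knob gripped (value of joint ball above 0.0015 m and value of joint stop between 0.09 and 0.18 m and contact force between the fingers and stop_c2 above 2 N), for 0.2 s.
At the end, for the whole second after the job is handed in: The stop is at rest with its ball at least 1.5 mm down in the notch (within about 2 mm of its middle), the fingers still press the knob with over 2 N, and the bamboo lies still and straight in the trough, its nose through the bridge, its tail at most 8 mm ahead of the arm (all of step 2 and velocity of joint stop between -0.005 and 0.005 m/s and x of bamboo in the frame of push_face between -0.004 and 0.008 m and y of bamboo in the frame of jig between 0.038 and 0.052 m and z of bamboo in the frame of jig below 0.048 m and angle between the x axis of bamboo and the x axis of jig, either way round below 0.1 rad and x of bamboo_nose in the frame of jig above 0.114 m and linear speed of bamboo below 0.02 m/s); the arm keeps its last pose, push and grip.
It fails at once if one of the other things on the bench is knocked away (over 25 mm) (distance of any of glue_jar, offcut, wedge_block, mallet, vblock, cup from where it was at the start of the episode above 0.025 m).
It also fails if it takes over 56 s, if anything falls off the work surface, if the arm or the gripper's body presses on something with over 40 N, if the wrist force passes 120 N, or if a joint passes its speed limit or range.

## Working session

There is one attempt and no reset: what is moved stays moved. The work goes in short steps, Python scripts to look and compute and a shell command to move; the robot and the scene stay as the last step left them, time stands still between calls to the robot, and variables do not carry over. Pictures are saved under pics/ and viewed, at most 10 in all, crops included, and the job is handed in when it is done.

```bash
mkdir -p pics; cat > h.py <<'E'
import numpy as np, cv2
from rig import robot
from scipy.spatial.transform import Rotation as Ro
def unproj(cam,uv,z=None,depth=None):
    m=robot.camera_model(cam);R=np.array(m["R"]);t=np.array(m["t"])
    d=np.array([(uv[0]-m["cx"])/m["fx"],(uv[1]-m["cy"])/m["fy"],1.])
    if depth is not None: return R.T@(d*depth-t)
    o=-R.T@t; w=R.T@d
    return o+w*(z-o[2])/w[2]
def save(cam,name):
    im,d=robot.get_image(cam); cv2.imwrite("pics/"+name,im[:,:,::-1]); return im,d
E
python3 - <<'E'
from h import *
o=robot.get_obs();print(o["position"],o["tcp_rot"],o["time_s"])
im1,d=save("top","t.png")
for q in ["knob","stop","bamboo","jig"]:
    for r in robot.trace(q,"top")[:2]:
        u=r["xy"];print(q,r["score"],u,unproj("top",u,depth=d[int(u[1]),int(u[0])]))
im2,d2=save("scene","s.png")
cv2.imwrite("pics/a.png",cv2.resize(im1[:,:,::-1],(800,600)))
E
```

```text
[ 0.30595378 -0.60114612  0.23662622] [ 3.13993019e+00 -1.49761424e-04 -2.67091444e+00] 0.0
knob 0.27 [249.2, 231.4] [ 0.4889919  -0.01293959  0.05961239]
stop 0.65 [299.0, 208.8] [ 0.54382698 -0.14063929  0.10197068]
bamboo 0.67 [249.3, 229.1] [ 0.49500605 -0.01335198  0.06129393]
jig 0.83 [263.2, 218.5] [ 0.52292383 -0.05123037  0.01524234]
```

View pics/a.png

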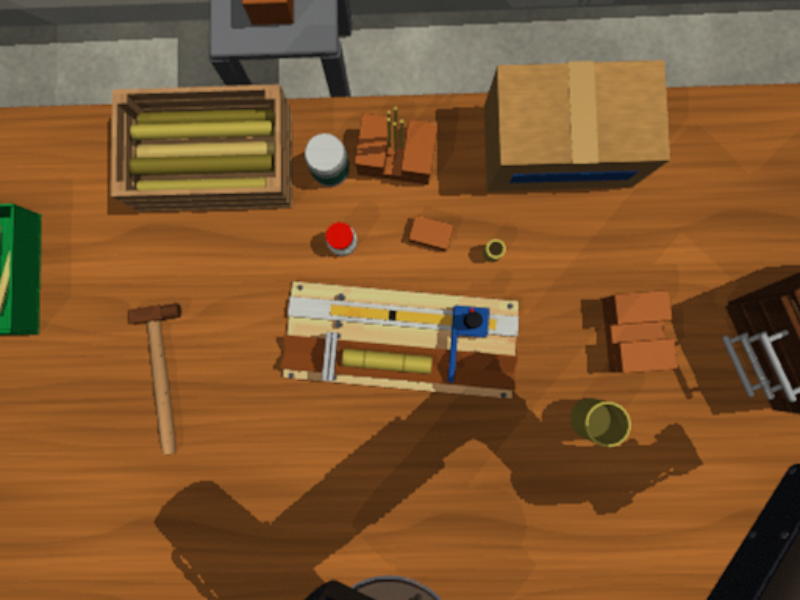

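View pics/s.png

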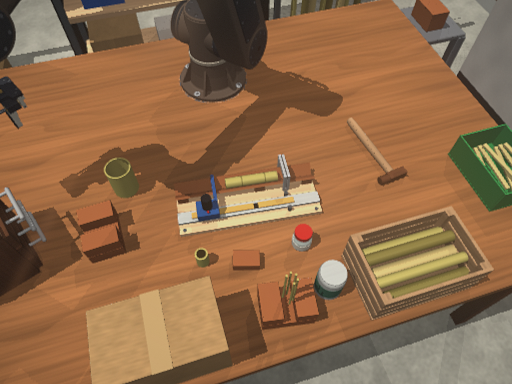

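The top view shows the jig at centre, with feed towards image left (world +y). At 800x600 scale the knob is at (473,320), the black notch slot at (392,315), the bridge at (330,357), and the bamboo at x 343–432. The scene view agrees.

```bash
cat > est.py <<'E'
from h import *
im,d=robot.get_image("top")
hsv=cv2.cvtColor(im,cv2.COLOR_RGB2HSV)
roi=np.zeros(d.shape,bool); roi[175:260,175:340]=1
def world(mask,z):
    v,u=np.nonzero(mask); return np.array([unproj("top",(a,b),z=z) for a,b in zip(u,v)])
k=roi&(hsv[...,2]<50); k[:, :280]=0; k[225:]=0
print("knob px",k.sum()); p=world(k,0.108)
print(p.mean(0),np.median(p,0))
for i in range(0):pass
n=roi&(hsv[...,2]<50); n[:,:240]=0;n[:,262:]=0;n[:195]=0;n[212:]=0
pn=world(n,0.03);print("notch",n.sum(),pn.mean(0))
b=roi&(hsv[...,0]>18)&(hsv[...,0]<28)&(hsv[...,1]>170)&(hsv[...,2]>150);b[212:]=0
pb=world(b,0.03);print("brass",b.sum(),pb.mean(0));c=pb[:,:2]-pb[:,:2].mean(0)
w=np.linalg.svd(c,full_matrices=False)[2][0];w*=np.sign(w[1]);print("dir",w,np.degrees(np.arctan2(w[1],w[0])))
r=robot.trace("jig","top")[0]["region"];m=world(r,0.016)[:,:2]
print("jigrect",cv2.minAreaRect(m.astype(np.float32)))
print(robot.get_obs()["tcp_rot"])
cv2.imwrite("pics/b.png",cv2.resize(im[170:262,170:345,::-1],None,fx=4.5,fy=4.5,interpolation=cv2.INTER_CUBIC))
E
python3 est.py
```

```text
knob px 95
[ 0.55431163 -0.14774224  0.108     ] [ 0.55523136 -0.1478348   0.108     ]
notch 18 [ 0.56969961 -0.01846059  0.03      ]
brass 377 [ 0.56990256 -0.01689902  0.03      ]
dir [0.11121768 0.99379607] 83.61448585913487Traceback (most recent call last):
  File "est.py", line 16, in <module>
    r=robot.trace("jig","top")[0]["region"];m=world(r,0.016)[:,:2]
                                              ~~~~~^^^^^^^^^
  File "est.py", line 6, in world
    v,u=np.nonzero(mask); return np.array([unproj("top",(a,b),z=z) for a,b in zip(u,v)])
                                           ~~~~~~^^^^^^^^^^^^^^^^^
  File "h.py", line 5, in unproj
    m=robot.camera_model(cam);R=np.array(m["R"]);t=np.array(m["t"])
ValueError: time passes only in moves, steps and waits
```

```bash
sed -i 's/^def unproj/from functools import lru_cache\n@lru_cache\ndef cm(c): return robot.camera_model(c)\ndef unproj/; s/m=robot.camera_model(cam);/m=cm(cam);/' h.py
cat >> h.py <<'E'
def shift(target,ang=None):
    "tool-axis shift (mm) to a world TCP target, turn (deg) to bring tool y to world angle ang"
    o=robot.get_obs();R=Ro.from_euler("xyz",o["tcp_rot"]).as_matrix()
    s=R.T@(np.array(target)-o["position"])*1000
    a=np.degrees(np.arctan2(R[1,1],R[0,1]))
    return s.round(1),None if ang is None else -(ang-a)
E
python3 est.py; python3 -c "
from h import *
print(shift([.545,-.148,.24],85))"
```

```text
knob px 94
[ 0.55421632 -0.14784473  0.108     ] [ 0.55423923 -0.14787324  0.108     ]
notch 18 [ 0.56969961 -0.01846059  0.03      ]
brass 374 [ 0.56996207 -0.01655043  0.03      ]
dir [0.11104349 0.99381555] 83.62452825434823
jigrect ((0.5267937183380127, -0.031947046518325806), (0.40694722533226013, 0.17017580568790436), 83.6225357055664)
[ 3.14152669e+00 -1.59215620e-07 -2.67078392e+00]
(array([-418.6,  295.8,   -2.5]), np.float64(31.975353283178947))
```

View pics/b.png

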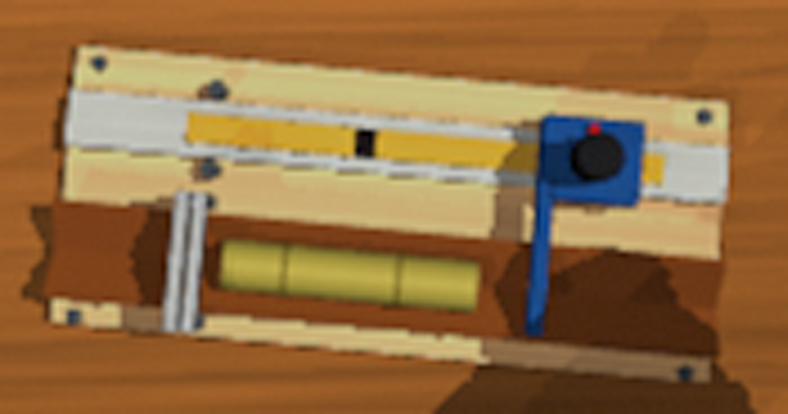

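The crop shows the notch at (365,143), the knob at (598,157), the red pin at (595,128), and the bamboo clear of the bridge. Jig yaw is about 83.6°, and the notch is about 130 mm ahead of the stop. Next I move above the knob.

```bash
python3 -m creep '[-50,36,0,5, -105,74,0,12, -160,113,0,20, -212,150,0,28, -265,187,0,33.4]' 1; python3 -m creep '[10,-40,0,0, 20,-75,0,0, 30,-110,0,0, 30,-110,0,0]'; python3 -c "
from h import *
print(shift([.554,-.148,.2],83.6))"
```

```text
time_s: 1.12
position: [0.4522, -0.3241, 0.2379]
tcp_rot: [-3.141, 0.001, 3.026]
force: [1.1, 0.0, -0.4]
finger_gap: 0.998
grip_force: 0.0
time_s: 1.62
position: [0.4086, -0.4334, 0.2373]
tcp_rot: [-3.142, -0.001, 3.027]
force: [0.1, 0.4, -1.2]
finger_gap: 1.001
grip_force: 0.0
(array([-112. ,  300.1,   37.2]), np.float64(-0.1501801851818101))
```

```bash
python3 -m creep '[-20,55,0,0, -41,110,0,0, -62,166,0,0, -83,222,0,0, -102,272,0,0]'; python3 -m creep '[-10,28,10,0, -10,28,20,0, -10,28,20,0]'; python3 - <<'E'
from h import *
print(shift([.554,-.148,.2],83.6))
im,d=save("wrist","w.png")
for r in robot.trace("knob","wrist")[:2]: print(r["score"],r["xy"],r["region"].sum(),unproj("wrist",r["xy"],z=.108))
z=d
m=cm("wrist");R=np.array(m["R"]);t=np.array(m["t"])
v,u=np.mgrid[:384,:512]; P=(np.stack([(u-m["cx"])/m["fx"]*d,(v-m["cy"])/m["fy"]*d,d],-1)-t)@R
k=(abs(P[...,2]-.108)<.005)&(d>0)&(np.hypot(P[...,0]-.554,P[...,1]+.148)<.035)
q=P[k];print(k.sum(),q.mean(0),q.min(0),q.max(0))
E
```

```text
time_s: 2.25
position: [0.5419, -0.1705, 0.238]
tcp_rot: [3.141, 0.001, 3.03]
force: [0.7, -1.5, -0.2]
finger_gap: 0.998
grip_force: 0.0
time_s: 2.62
position: [0.5535, -0.1461, 0.2167]
tcp_rot: [-3.141, -0.002, 3.03]
force: [-0.7, -0.3, 0.3]
finger_gap: 1.003
grip_force: 0.0
(array([-0.8, -1.8, 16.7]), np.float64(0.004223566838277293))
0.86 [263.5, 177.4] 3550 [ 0.53893241 -0.13933885  0.108     ]
671 [ 0.55478586 -0.1504061   0.10838803] [ 0.54220159 -0.1644012   0.10364251] [ 0.56904307 -0.13683538  0.1105644 ]
```

View pics/w.png

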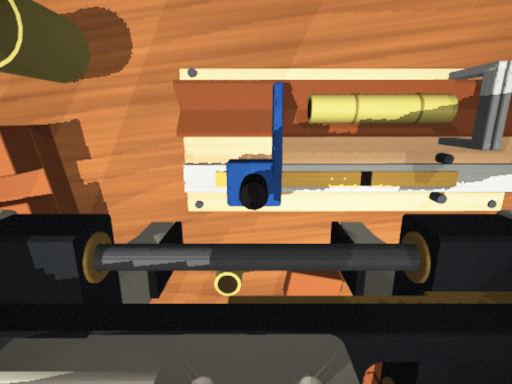

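The wrist view shows the knob at (254,192), the notch at (366,178), and the bamboo ahead of the arm. Depth puts the knob at (0.555, -0.1505). I'll descend and grip.

```bash
python3 - <<'E'
from h import *
n=unproj("wrist",(366,178.5),z=.03);k=np.array([.555,-.1505,0]);a=np.radians(83.6)
print(n,(n-k)[:2]@[np.cos(a),np.sin(a)])
s=shift([.555,-.1505,.086],83.6);print(s)
E
python3 -m creep '[-2,-4.5,40,0, -2,-4.5,80,0, -2,-4.5,115,0, -2,-4.5,130.5,0, -2,-4.5,130.5,0]'; python3 -c "
from h import *
print(shift([.555,-.1505,.086],83.6))"
```

```text
[ 0.57023417 -0.01808209  0.03      ] 0.13329080971733698
(array([ -1.5,  -3.4, 131.8]), np.float64(-0.06747945442846515))
time_s: 3.35
position: [0.5555, -0.1516, 0.0869]
tcp_rot: [-3.141, -0.001, 3.029]
force: [1.0, 0.8, 0.5]
finger_gap: 0.998
grip_force: 0.0
(array([0.6, 1. , 0.9]), np.float64(-0.06811917082569607))
```

```bash
python3 -m creep '[0,0,0,0, 0,0,0,0, 0,0,0,0, 0,0,0,0, 0,0,0,0]' 0; python3 -m creep '[0,0,0,0, 0,0,0,0, 0,0,0,0]'; python3 -m creep '[0,2,0,0, 0,6,0,0, 0,10,0,0, 0,14,0,0, 0,18,0,0]'
```

```text
time_s: 3.98
position: [0.5558, -0.151, 0.0872]
tcp_rot: [3.142, 0.0, 3.03]
force: [-0.4, -0.2, -0.0]
finger_gap: 0.493
grip_force: 0.0
time_s: 4.35
position: [0.5558, -0.1509, 0.087]
tcp_rot: [3.141, -0.0, 3.03]
force: [-0.4, 1.9, -0.2]
finger_gap: 0.31
grip_force: 30.0
time_s: 4.97
position: [0.5578, -0.1328, 0.087]
tcp_rot: [-3.142, -0.0, 3.03]
force: [0.9, -2.3, -0.2]
finger_gap: 0.315
grip_force: 30.0
```

```bash
python3 -m creep '[0,4,0,0, 0,8,0,0, 0,12,0,0, 0,16,0,0, 0,20,0,0]'; python3 -m creep '[0,4,0,0, 0,8,0,0, 0,12,0,0, 0,16,0,0, 0,20,0,0]'; python3 -m creep '[0,4,0,0, 0,8,0,0, 0,12,0,0, 0,16,0,0, 0,20,0,0]';  python3 -m creep '[0,4,0,0, 0,8,0,0, 0,12,0,0, 0,16,0,0, 0,20,0,0]'
```

```text
time_s: 5.6
position: [0.5599, -0.113, 0.087]
tcp_rot: [-3.141, -0.0, 3.029]
force: [0.8, -2.9, -0.9]
finger_gap: 0.314
grip_force: 30.0
time_s: 6.22
position: [0.5622, -0.0931, 0.087]
tcp_rot: [3.142, -0.0, 3.029]
force: [-1.2, -3.4, -1.2]
finger_gap: 0.313
grip_force: 30.0
time_s: 6.85
position: [0.5644, -0.0732, 0.087]
tcp_rot: [-3.142, -0.0, 3.029]
force: [-0.8, -2.5, 0.0]
finger_gap: 0.313
grip_force: 30.0
time_s: 7.48
position: [0.5666, -0.0534, 0.087]
tcp_rot: [-3.142, -0.0, 3.029]
force: [-1.5, -2.4, 1.1]
finger_gap: 0.312
grip_force: 30.0
```

```bash
python3 -m creep '[0,4,0,0, 0,8,0,0, 0,12,0,0, 0,15,0,0, 0,18,0,0]'; python3 -m creep '[0,2,0,0, 0,3,0,0, 0,4,0,0, 0,5,0,0]'|egrep 'pos|^force'; python3 - <<'E'
from h import *
im,d=save("top","c.png")
for i in range(3): robot.get_image("top"); print(robot.get_obs()["force"])
cv2.imwrite("pics/c.png",cv2.resize(im[170:262,170:345,::-1],None,fx=4.5,fy=4.5,interpolation=cv2.INTER_CUBIC))
E
```

```text
time_s: 8.1
position: [0.5686, -0.0355, 0.087]
tcp_rot: [-3.142, -0.0, 3.029]
force: [-3.8, -2.8, 2.0]
finger_gap: 0.312
grip_force: 30.0
position: [0.5691, -0.0308, 0.087]
force: [-4.9, -2.9, 1.1]
[-4.00128627 -0.56501269  2.35988266]
[-4.67194305 -0.04305271  1.3911612 ]
[-5.19262153  0.19350304  1.54175641]
```

View pics/c.png

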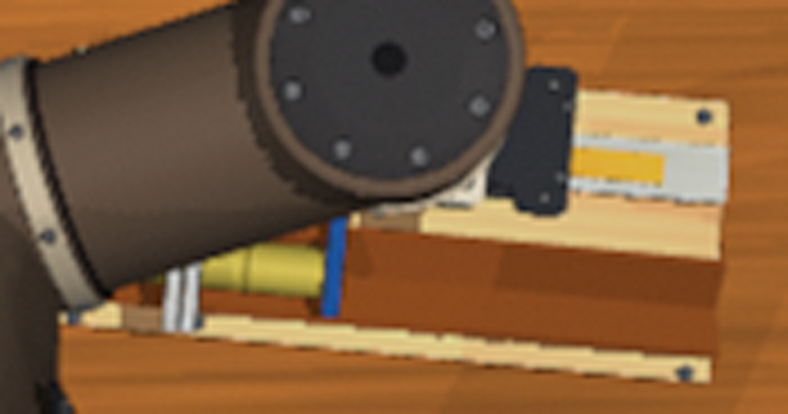

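The bamboo is against the arm at (330,270) and has passed under the bridge. Now I feel for the notch in 1 mm steps, easing the slight side load.

```bash
f='pos|^force'
python3 -m creep '[0.4,0.5,0,0, 0.4,1,0,0]'|egrep $f;python3 -m creep '[0.1,0.5,0,0, 0.1,1,0,0]'|egrep $f;python3 -m creep '[0.1,0.5,0,0, 0.1,1,0,0]'|egrep $f;python3 -m creep '[0.1,0.5,0,0, 0.1,1,0,0]'|egrep $f;python3 -m creep '[0.1,0.5,0,0, 0.1,1,0,0]'|egrep $f
```

```text
position: [0.5692, -0.0297, 0.087]
force: [-3.4, -2.5, -0.0]
position: [0.5693, -0.0287, 0.087]
force: [-1.2, -2.3, -2.0]
position: [0.5694, -0.0276, 0.0871]
force: [0.4, -3.2, -2.8]
position: [0.5695, -0.0266, 0.0871]
force: [1.6, -3.7, -4.7]
position: [0.5696, -0.0256, 0.0871]
force: [3.0, -3.3, -7.0]
```

```bash
f='pos|^force'
python3 -m creep '[-0.1,0.5,0.1,0, -0.1,1,0.1,0]'|egrep $f;python3 -m creep '[0,0.5,0.1,0, 0,1,0.1,0]'|egrep $f;python3 -m creep '[0,0.5,0,0, 0,1,0,0]'|egrep $f;
```

```text
position: [0.5697, -0.0246, 0.0871]
force: [5.0, -2.1, -5.8]
position: [0.5698, -0.0235, 0.0871]
force: [3.0, -2.4, -5.3]
position: [0.57, -0.0225, 0.0871]
force: [5.0, -2.0, -5.2]
```

```bash
f='pos|^force'
python3 -m creep '[-0.1,0.3,0.1,0, -0.1,0.6,0.1,0]'|egrep $f;python3 -m creep '[-0.1,0.3,0.1,0, -0.1,0.6,0.1,0]'|egrep $f;python3 -m creep '[0,0.3,0,0, 0,0.6,0,0]'|egrep $f
```

```text
position: [0.57, -0.0219, 0.087]
force: [3.8, -0.8, -2.9]
position: [0.5701, -0.0215, 0.087]
force: [3.0, -1.0, -0.3]
position: [0.5702, -0.0208, 0.087]
force: [3.4, 0.6, 2.5]
```

```bash
f='pos|^force'
python3 -m creep '[-0.1,0.25,0,0, -0.1,0.5,0,0]'|egrep $f;python3 -m creep '[0,0.25,0,0, 0,0.5,0,0]'|egrep $f
```

```text
position: [0.5702, -0.0204, 0.087]
force: [1.9, 0.5, 5.6]
position: [0.5702, -0.0199, 0.087]
force: [0.2, 1.7, 6.1]
```

```bash
f='pos|^force'
python3 -m creep '[0,0.25,0,0, 0,0.5,0,0]'|egrep $f
```

```text
position: [0.5703, -0.0192, 0.087]
force: [0.2, 1.6, 5.8]
```

```bash
f='pos|^force'
python3 -m creep '[0,0.25,0,0, 0,0.5,0,0]'|egrep $f;python3 -m creep '[0,0.25,0,0, 0,0.5,0,0]'|egrep $f
```

```text
position: [0.5704, -0.0185, 0.087]
force: [1.6, 2.8, 5.4]
position: [0.5705, -0.0178, 0.087]
force: [0.2, 4.9, 5.9]
```

```bash
f='pos|^force'
python3 -m creep '[0,0.25,0,0, 0,0.5,0,0]'|egrep $f
```

```text
position: [0.5705, -0.0175, 0.087]
force: [1.2, 2.0, 5.1]
```

```bash
f='pos|^force'
python3 -m creep '[0,0.2,0,0, 0,0.4,0,0]'|egrep $f;python3 -m creep '[0,0,0,0, 0,0,0,0]'|egrep $f
```

```text
position: [0.5705, -0.0173, 0.087]
force: [1.4, 1.4, 5.1]
position: [0.5705, -0.0173, 0.087]
force: [1.6, 1.4, 5.7]
```

```bash
f='pos|^force'
python3 -m creep '[0,0.2,0,0, 0,0.4,0,0]'|egrep $f;python3 -m creep '[0,0,0,0, 0,0,0,0]'|egrep $f
```

```text
position: [0.5706, -0.0172, 0.087]
force: [1.6, -0.9, 4.6]
position: [0.5705, -0.0172, 0.087]
force: [1.8, 0.1, 5.0]
```

```bash
f='pos|^force'
python3 -m creep '[0,0.3,0,0, 0,0.5,0,0, 0,0.5,0,0]'|egrep $f;python3 -m creep '[0,0.3,0,0, 0,0.5,0,0, 0,0.5,0,0]'|egrep $f
```

```text
position: [0.5706, -0.017, 0.087]
force: [1.8, -1.3, 4.8]
position: [0.5705, -0.0168, 0.087]
force: [2.3, -3.7, 5.4]
```

Resistance rises and the tool lags its command, so the stop is held in the notch. I'll ease back to the middle and look.

```bash
f='pos|^force|grip|time'
python3 -m creep '[0,-0.4,0,0, 0,-0.8,0,0, 0,-0.8,0,0, 0,-0.8,0,0]'|egrep $f
python3 - <<'E'
from h import *
im,d=save("wrist","e.png")
m=cm("wrist");R=np.array(m["R"]);t=np.array(m["t"]);v,u=np.mgrid[:384,:512]
P=(np.stack([(u-m["cx"])/m["fx"]*d,(v-m["cy"])/m["fy"]*d,d],-1)-t)@R
for q in ("bamboo","stop"):
    for r in robot.trace(q,"wrist")[:1]:
        a=np.radians(83.6);p=P[r["region"]&(d>0)];s=p[:,:2]@[np.cos(a),np.sin(a)]
        print(q,r["score"],np.percentile(s,[1,99]))
print(robot.get_obs()["position"][:2]@np.array([np.cos(a),np.sin(a)]))
E
```

```text
time_s: 15.3
position: [0.5706, -0.0169, 0.087]
force: [1.6, 0.2, 5.9]
grip_force: 30.0
bamboo 0.73 [0.07859574 0.20005141]
stop 0.74 [0.01808229 0.07580934]
0.046782038973868206
```

View pics/e.png

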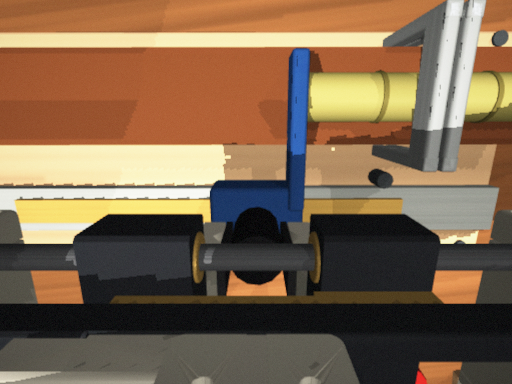

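The wrist view shows the knob held between the fingers at (258,245), the bamboo's tail against the arm at (308,97), and its nose through the bridge. The along-rail force is about 0, and the stop's position matches the notch seen earlier to about 1 mm.

```bash
python3 -m creep '[0,0,0,0, 0,0,0,0, 0,0,0,0, 0,0,0,0]'|egrep 'pos|^force|grip'; python3 -c "
from rig import robot
print(robot.sign_off())"
```

```text
position: [0.5706, -0.0169, 0.087]
force: [1.0, 1.5, 5.1]
grip_force: 30.0
the job is handed in; nothing more can be done
None
```

I handed the job in with the knob still gripped at 30 N and the stop held in the notch, found by feel; the bamboo was against the arm with its nose through the bridge, but the hand-in returned no verdict.

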